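Sweep loose screw caps into the scoop pan

TASK

Clear the lab bench: with the fingers as a broom, sweep the three loose white screw caps along the bench through the open mouth of the metal scoop pan, until every cap lies wholly inside it, flat on its floor. Only push the caps, never lift them, and leave all the bottles, jars and other things standing where they are.

Things in the scene. Friction and masses are not known exactly. Their poses are not given: they have to be found in the camera images.
- pan: Three-sided metal scoop pan fixed to the bench. Inside 190 mm wide (its x), 140 deep (its y); walls 35 high, 4 thick; the fourth side, the mouth, is open with no lip: the floor is flush with the bench and caps slide straight in. Origin: middle of the mouth line at bench height; y points from the mouth into the pan (robot's left, within 17 degrees), x runs along the mouth.
- cap_a: One of three identical loose white plastic screw caps for wide-mouth bottles, a round ribbed disc 52 mm in diameter and 26 mm high, about 25 g, lying flat on the bench, top up. Origin: centre of its underside.
- cap_b: One of three identical loose white plastic screw caps for wide-mouth bottles, a round ribbed disc 52 mm in diameter and 26 mm high, about 25 g, lying flat on the bench, top up. Origin: centre of its underside.
- cap_c: One of three identical loose white plastic screw caps for wide-mouth bottles, a round ribbed disc 52 mm in diameter and 26 mm high, about 25 g, lying flat on the bench, top up. Origin: centre of its underside.
- jar: Bystander, to be left alone: small squat amber glass jar with a cap, diameter 44, height 55 mm. Loose, upright on the bench. Origin: centre of its underside.
- vial: Bystander, to be left alone: small clear glass vial, diameter 30, height 55 mm. Loose, upright on the bench. Origin: centre of its underside.
- beaker: Bystander, to be left alone: small open clear glass beaker, diameter 54 at the rim, height 60 mm. Loose, upright on the bench. Origin: centre of its underside.
- pot: Bystander, to be left alone: small white plastic pot with a cap, taller and narrower than the loose caps, diameter 40, height 40 mm. Loose, upright on the bench. Origin: centre of its underside.
- reagent: Bystander, to be left alone: tall amber glass bottle, diameter 72, height 170 mm. Loose, upright on the bench. Origin: centre of its underside.
- tin: Bystander, to be left alone: rectangular metal solvent tin, 70 x 110 x 150 high, under a short black cap and a wire handle, 168 in all mm. Loose, upright on the bench. Origin: centre of its underside.
- carton: Bystander, to be left alone: closed cardboard carton, 100 x 180 x 75 high mm. Loose, upright on the bench. Origin: centre of its underside.

How it is judged:
By the outcome, as a careful person would: the job done as asked, in the order asked, and still so for the second after the job is handed in, with the robot touching nothing.
It also fails if it takes over 69 s, if anything falls off the work surface, if the arm or the gripper's body presses on something with over 40 N, if the wrist force passes 120 N, or if a joint passes its speed limit or range.

ROBOT

A 6-joint arm with a two-finger parallel gripper is mounted at the origin on the work surface. World frame = base frame: x ahead of the robot, y to its left, z up, the work surface at z = 0. Lengths are in m, angles in rad, forces in N, time in s.
With the tool pointing down it reaches from about 0.35 to 0.975 m from the base axis. Payload 4.9 kg.
Tool frame: the origin (TCP) lies on the mounting face of the last link; the fingertips stand 173 mm ahead of it and the grasp point (between the pads) lies ctrl.pinch_z ahead of it (ctrl.pinch_z is the distance from the TCP to the grasp point, in m); z points along the fingers, y is the line along which they close (so a half turn about z gives the same grasp; the last joint's range is limited). The gripper opens to 85 mm and grips with 20 to 120 N. Pads are 22 mm wide; open, the fingers measure 114 mm over their backs; the gripper's body (76 mm by 85 mm) begins 54 mm behind the grasp point. The pads swing forward as they close: fully open they stand 13 mm farther back than shut.
Start: joints at [-1.273, 0.053, 1.613, -0, 1.476, -0.119], TCP at [0.253, -0.571, 0.405] pointing down, gripper open.
Joint ranges: [-3.01, 3.01], [-1.01, 2.22], [0.06, 2.58], [-1.02, 4.17], [0.09, 2.62], [-3.14, 3.14]. Speed limits (rad/s): [2.57, 2.57, 3.14, 3.14, 3.14, 3.14].

INTERFACE

Orientations are given as a rotation vector (axis times angle).
In Python, from station import telemetry, eyes, ctrl gives the robot as it stands.
- The arm moves only by the tool apply_moves, never from a script. Its argument "plan" is a list of rows, each a list of 5 numbers: the finger opening in m, from 0 to 0.0854, then the shift along the tool's x, y, z in m, then the turn about the tool's z in rad. In form: [[jaw, x, y, z, roll], ...]. A call has 1 to 12 rows; each row is the pose to reach, as a shift and turn from the pose commanded when the call began, along the tool's axes at that moment; what a row does not reach only later rows make up. A row lasts 1/12 s, in which the tool goes at most 41.7 mm and 7.16 degrees, less where a joint would pass 70% of its speed; a pose out of reach is approached as far as the arm can. A call with a gripper value outside its range is refused whole. The fingers move at their own pace and stop on an object; "newtons" is the grip in N (left out, the last holds). Time passes only in rows, so rows that repeat a pose let the fingers close. It gives the time, the measured TCP pose, the force, the opening and the grip force at its end, in the units of the state.
- telemetry.get_obs(): the state, without advancing time (a new reading comes with each control period).
- eyes.get_image(name): name is "side" or "top"; returns a dict with "img" (400x640x3 uint8, blue, green, red), "range_z" (400x640 float32, m along the optical axis (not along the pixel's ray), 0 where there is no reading), "K" (3x3 intrinsics, pixels), "pose" (4x4, takes a point from camera to world coordinates). Camera axes: x right, y down, z forward; pixel columns grow to the right and rows downward; lengths in m; the calibration is good to about 2 mm. A picture is of the moment at which its call begins.
- ctrl.finish_job(): hands the job in; it is judged then, once.
Trained networks look in a picture, given as the dict that the camera call returned (one of the last four; its "shot" number tells which), for a name from the list of things; names that differ only in an ending like _2 or _b are one class to them, and where a whole thing is asked for, a point or a joint stands for the part that bears it (a point fixed in the world has none). Each returns a list of dicts, best first, with "confidence" (0 to 1); they miss things now and then, are a little off and sometimes report something else, mostly with a low value. They report only what shows in the picture. A call takes as long as a camera call.
- eyes.search_frame(thing, picture): "box" ([left, top, right, bottom] in pixels, round what is visible of it).
- eyes.outline_of(thing, picture): "region" (400x640 bool, what is visible of it) and "box" ([left, top, right, bottom] in pixels, round what is visible of it).
- eyes.tip_of(thing, picture): "point" ([column, row] in pixels: a listed point, or the origin of a listed thing).
The state is a dict: "t": time; "q": joint angles; "dq": joint speeds; "effort": joint torques, N m; "tool_pos": TCP position; "tool_rot": TCP orientation; "contact_force": force on the tool from outside, world axes, zero at the start; "wrist_torque": the same for the moment, N m; "opening": finger opening in m; "grip_force": force on a finger pad.
Only numpy, scipy, OpenCV 4.12 (cv2) and the standard library are available. Lean on these libraries where they do the work, as an engineer would, in place of code of your own. Each camera call takes 0.05 s, during which the arm holds its last target. There are 200 camera calls.

## Working session

There is one attempt and no reset: what is moved stays moved. The work goes in short steps, Python scripts to look and compute and a tool call to move; the robot and the scene stay as the last step left them, time stands still between calls to the robot, and variables do not carry over. Pictures are saved under pics/ and viewed, at most 10 in all, crops included, and the job is handed in when it is done.

Besides the shell and the picture viewer there is one more tool, called after "Emit:" as name(argument=value, ...) on one line, values as JSON. apply_moves: Moves the arm, as the interface text tells. Its arguments: {"type":"object","properties":{"plan":{"type":"array","items":{"type":"array","items":{"type":"number"}}},"newtons":{"type":"number"}},"required":["plan"]}

```bash
mkdir -p pics
cat > h.py <<'E'
import numpy as np, cv2
from station import telemetry, eyes, ctrl
def world(p,u,v,d):
    K=p["K"];P=np.array([(u-K[0,2])/K[0,0]*d,(v-K[1,2])/K[1,1]*d,d,1.0]);return (p["pose"]@P)[:3]
def onplane(p,u,v,z):
    a=world(p,u,v,1.0);o=p["pose"][:3,3];return o+(a-o)*(z-o[2])/(a[2]-o[2])
def pts(p,mask):
    v,u=np.nonzero(mask&(p["range_z"]>0));d=p["range_z"][v,u];K=p["K"]
    P=np.c_[(u-K[0,2])/K[0,0]*d,(v-K[1,2])/K[1,1]*d,d,np.ones(len(d))];return (P@p["pose"].T)[:,:3]
E
python3 - <<'E'
from h import *
p=eyes.get_image("top");cv2.imwrite("pics/top1.png",p["img"])
s=eyes.get_image("side");cv2.imwrite("pics/side1.png",s["img"])
print(p["pose"][:3,3],s["pose"][:3,3],ctrl.pinch_z)
o=telemetry.get_obs();print(o["t"],o["tool_pos"],o["tool_rot"],o["opening"])
for n in "pan cap_a jar vial beaker pot reagent tin carton".split():
    for r in eyes.outline_of(n,p):
        if r["confidence"]<.2: continue
        P=pts(p,r["region"])
        if len(P)==0: print(n,r["box"]);continue
        zt=np.percentile(P[:,2],90);T=P[P[:,2]>zt-.012]
        print(n,round(r["confidence"],2),np.round(r["box"]),"ztop %.3f"%zt,"x %.3f..%.3f y %.3f..%.3f"%(*np.percentile(T[:,0],[1,99]),*np.percentile(T[:,1],[1,99])))
E
```

```text
[ 0.47885701 -0.10526698  1.2341246 ] [ 0.38173214 -0.60491197  0.69016404] 0.1547
0.1 [ 0.25296499 -0.57123128  0.40356188] [-3.07177320e+00 -6.49629417e-01  2.00611457e-04] 0.0854711372205036
pan 0.79 [134. 169. 215. 253.] ztop 0.016 x 0.431..0.642 y 0.156..0.352
cap_a 0.91 [331. 161. 350. 180.] ztop 0.029 x 0.622..0.671 y -0.200..-0.153
cap_a 0.75 [322. 239. 343. 259.] ztop 0.029 x 0.417..0.464 y -0.184..-0.137
cap_a 0.67 [402. 137. 480. 188.] ztop 0.077 x 0.617..0.724 y -0.527..-0.349
cap_a 0.58 [265. 193. 286. 212.] ztop 0.029 x 0.540..0.587 y -0.036..0.013
jar 0.54 [342. 206. 363. 220.] ztop 0.057 x 0.515..0.554 y -0.227..-0.189
beaker 0.54 [391. 228. 415. 248.] ztop 0.058 x 0.449..0.499 y -0.367..-0.318
pot 0.7 [396. 255. 415. 270.] ztop 0.041 x 0.387..0.421 y -0.366..-0.333
pot 0.33 [402. 137. 481. 185.] ztop 0.077 x 0.617..0.724 y -0.527..-0.349
reagent 0.82 [279.  99. 302. 137.] ztop 0.169 x 0.756..0.786 y -0.071..-0.041
reagent 0.58 [133. 167. 217. 251.] ztop 0.017 x 0.431..0.642 y 0.155..0.348
tin 0.96 [185.  90. 244. 137.] ztop 0.160 x 0.735..0.804 y 0.088..0.194
carton 0.66 [401. 136. 478. 185.] ztop 0.077 x 0.617..0.724 y -0.527..-0.349
```

View pics/top1.png

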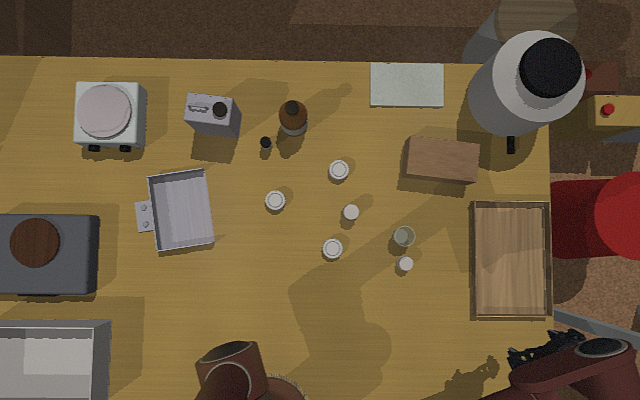

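View pics/side1.png

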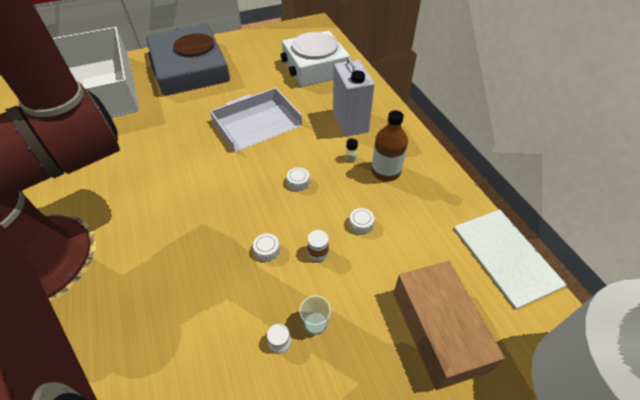

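Top view: caps at px (339,170), (275,201) and (333,249). Jar is at (351,212), vial at (265,143), reagent at (293,117). The pan mouth runs along its right side, from about (205,169) to (214,243). Side view agrees. Next I'll fit the pan pose.

Run:
```python
from h import *
p=eyes.get_image("top")
u,v=np.meshgrid(np.arange(640),np.arange(400));box=(u>125)&(u<225)&(v>160)&(v<260)
P=pts(p,box);W=P[(P[:,2]>.024)&(P[:,2]<.05)]
print(len(W));
r=cv2.minAreaRect(W[:,:2].astype(np.float32));print(r);print(cv2.boxPoints(r).round(3))
for q in [(205,169),(214,243),(148,176),(160,252)]:print(q,onplane(p,*q,0.035).round(3),onplane(p,*q,0).round(3))
t=eyes.tip_of("pan",p);print([(x["confidence"],onplane(p,*x["point"],0).round(3)) for x in t])
s=eyes.get_image("side")
t=eyes.tip_of("pan",s);print([(x["confidence"],onplane(s,*x["point"],0).round(3)) for x in t])
for n in ["cap_a","vial","jar"]:
  for k in (p,s):
    print(n,[(round(x["confidence"],2),onplane(k,*x["point"],0).round(3)[:2]) for x in eyes.tip_of(n,k) if x["confidence"]>.3])
c=p["img"][155:265,120:230];cv2.imwrite("pics/pan.png",cv2.resize(c,None,fx=5,fy=5,interpolation=cv2.INTER_CUBIC))
o=telemetry.get_obs();R=cv2.Rodrigues(np.array(o["tool_rot"]))[0];print(R.round(3))
```

```text
408
((0.5363202095031738, 0.23486310243606567), (0.19794176518917084, 0.14541834592819214), 9.527750015258789)
[[0.427 0.29 ]
 [0.451 0.147]
 [0.646 0.18 ]
 [0.622 0.323]]
(205, 169) [0.641 0.171 0.035] [0.646 0.179 0.   ]
(214, 243) [0.45  0.143 0.035] [0.449 0.15  0.   ]
(148, 176) [0.621 0.317 0.035] [0.625 0.33  0.   ]
(160, 252) [0.426 0.279 0.035] [0.424 0.29  0.   ]
[(0.61, array([0.551, 0.166, 0.   ]))]
[(0.98, array([0.559, 0.18 , 0.   ]))]
cap_a [(0.91, array([ 0.572, -0.008])), (0.83, array([ 0.436, -0.166])), (0.65, array([ 0.638, -0.176]))]
cap_a [(0.76, array([ 0.441, -0.155])), (0.7, array([ 0.561, -0.001])), (0.7, array([ 0.649, -0.179]))]
vial [(0.55, array([0.715, 0.015]))]
vial [(0.55, array([0.726, 0.013]))]
jar [(0.66, array([ 0.528, -0.209]))]
jar [(0.69, array([ 0.544, -0.213])), (0.65, array([ 0.762, -0.058]))]
[[ 0.914  0.405  0.   ]
 [ 0.405 -0.914 -0.   ]
 [ 0.     0.    -1.   ]]
```

View pics/pan.png

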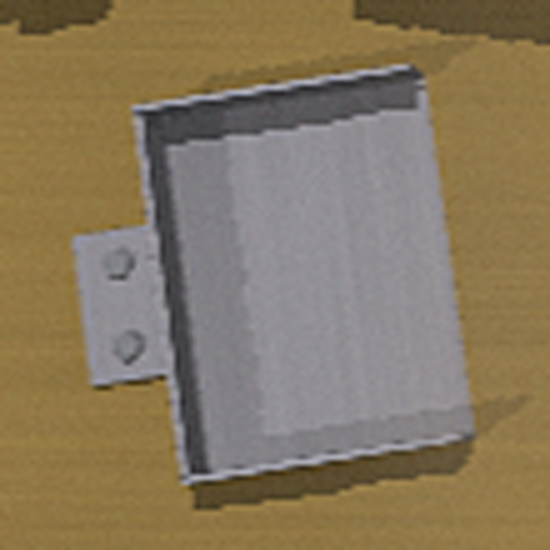

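Emit:
apply_moves(plan=[[0.03, 0.4935, -0.3215, 0, -1.32], [0.03, 0.4935, -0.3215, 0, -1.32], [0.03, 0.4935, -0.3215, 0, -1.32], [0.03, 0.4935, -0.3215, 0, -1.32], [0.03, 0.4935, -0.3215, 0, -1.32], [0.03, 0.4935, -0.3215, 0, -1.32], [0.03, 0.4935, -0.3215, 0, -1.32], [0.03, 0.4935, -0.3215, 0, -1.32], [0.03, 0.4935, -0.3215, 0, -1.32], [0.03, 0.4935, -0.3215, 0, -1.32], [0.03, 0.4935, -0.3215, 0, -1.32], [0.03, 0.4935, -0.3215, 0, -1.32]])

```text
t: 2.05
tool_pos: [0.5263, -0.1503, 0.4051]
tool_rot: [2.026, 2.4, 0.0]
contact_force: [0.5, -1.1, -0.0]
opening: 0.0299
grip_force: 0.0
```

```bash
cat > g.py <<'E'
import sys
from h import *
# goal TCP x y z, heading deg -> shift in tool axes, roll
o=telemetry.get_obs();R=cv2.Rodrigues(np.array(o["tool_rot"]))[0];T=np.array(o["tool_pos"])
h=np.degrees(np.arctan2(R[1,0],R[0,0]))
print("t %.2f"%o["t"],T.round(4),"head %.1f tilt %.4f"%(h,R[2,2]),"open %.4f"%o["opening"],np.round(o["contact_force"],1),np.round(o["q"],2))
a=[float(x) for x in sys.argv[1:]]
for i in range(0,len(a),4):
    g=np.array(a[i:i+3]);print("shift",(R.T@(g-T)).round(4),"roll %.3f"%-np.radians(a[i+3]-h))
E
python3 g.py 0.574 -0.077 0.405 99.5 0.574 -0.077 0.177 99.5
```

```text
t 2.05 [ 0.5263 -0.1503  0.4051] head 99.7 tilt -1.0000 open 0.0299 [ 0.5 -1.1 -0. ] [-0.41 -0.13  1.79 -0.    1.48 -0.58]
shift [0.0642 0.0593 0.0001] roll 0.003
shift [0.0644 0.0592 0.2281] roll 0.003
```

Emit:
apply_moves(plan=[[0.03, 0.04, 0.035, 0, 0], [0.03, 0.045, 0.04, 0.03, 0], [0.03, 0.045, 0.04, 0.07, 0], [0.03, 0.045, 0.04, 0.11, 0], [0.03, 0.045, 0.04, 0.14, 0], [0.03, 0.045, 0.04, 0.15, 0], [0.03, 0.045, 0.04, 0.15, 0]])

```text
t: 2.63
tool_pos: [0.5563, -0.1009, 0.2511]
tool_rot: [-2.025, -2.393, 0.004]
contact_force: [-1.0, -0.0, 1.1]
opening: 0.0298
grip_force: 0.0
```

```bash
python3 g.py 0.574 -0.077 0.177 99.5
python3 - <<'E'
from h import *
s=eyes.get_image("side");cv2.imwrite("pics/s2.png",s["img"])
E
```

```text
t 2.63 [ 0.5563 -0.1009  0.2511] head 99.5 tilt -1.0000 open 0.0298 [-1.  -0.   1.1] [-0.31  0.06  1.88 -0.    1.21 -0.48]
shift [0.0204 0.0219 0.0741] roll 0.000
```

View pics/s2.png

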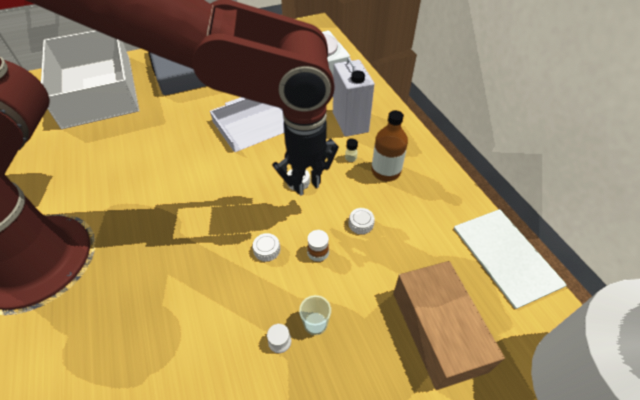

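The fingers are just behind cap B at px (305,180), clear of the vial. Descending and starting the push.

Emit:
apply_moves(plan=[[0.03, 0.01, 0.018, 0.01, 0], [0.03, 0.015, 0.022, 0.04, 0], [0.03, 0.015, 0.022, 0.065, 0], [0.03, 0.015, 0.022, 0.074, 0], [0.03, 0.015, 0.022, 0.074, 0], [0.03, 0.025, 0.022, 0.074, 0], [0.03, 0.035, 0.022, 0.074, 0], [0.03, 0.047, 0.022, 0.074, 0], [0.03, 0.062, 0.022, 0.074, 0], [0.03, 0.078, 0.022, 0.074, 0], [0.03, 0.094, 0.022, 0.074, 0], [0.03, 0.11, 0.022, 0.074, 0]])

```text
t: 3.68
tool_pos: [0.5609, 0.0127, 0.1817]
tool_rot: [2.028, 2.398, 0.001]
contact_force: [0.3, -0.0, -0.9]
opening: 0.0299
grip_force: 0.1
```

```bash
python3 g.py 0.524 0.222 0.177 99.5
python3 - <<'E'
from h import *
s=eyes.get_image("side")
for x in eyes.tip_of("cap_a",s): print(round(x["confidence"],2),onplane(s,*x["point"],0).round(3)[:2])
E
```

```text
t 3.68 [0.5609 0.0127 0.1817] head 99.5 tilt -1.0000 open 0.0299 [ 0.3 -0.  -0.9] [-0.11  0.15  1.91  0.    1.08 -0.28]
shift [ 0.2125 -0.0016  0.0046] roll 0.001
0.97 [ 0.435 -0.162]
0.95 [ 0.648 -0.177]
0.55 [0.554 0.045]
```

Emit:
apply_moves(plan=[[0.03, 0.016, 0, 0, 0], [0.03, 0.034, 0, 0, 0], [0.03, 0.052, 0, 0, 0], [0.03, 0.07, 0, 0, 0], [0.03, 0.088, 0, 0, 0], [0.03, 0.106, 0, 0, 0], [0.03, 0.124, 0, 0, 0], [0.03, 0.142, 0, 0, 0], [0.03, 0.16, 0, 0, 0], [0.03, 0.176, 0, 0, 0], [0.03, 0.19, 0, 0, 0], [0.03, 0.2, 0, 0, 0]])

```text
t: 4.78
tool_pos: [0.5278, 0.2094, 0.1812]
tool_rot: [2.028, 2.399, 0.001]
contact_force: [-0.7, -0.3, 0.7]
opening: 0.0297
grip_force: 0.1
```

```bash
python3 g.py 0.524 0.222 0.177 99.5
python3 - <<'E'
from h import *
for k in ("side","top"):
  s=eyes.get_image(k)
  for x in eyes.tip_of("cap_a",s): print(k,round(x["confidence"],2),onplane(s,*x["point"],0).round(3)[:2])
E
```

```text
t 4.78 [0.5278 0.2094 0.1812] head 99.6 tilt -1.0000 open 0.0297 [-0.7 -0.3  0.7] [ 0.25  0.16  1.9  -0.    1.08  0.08]
shift [ 0.0131 -0.0017  0.0042] roll 0.001
side 0.89 [ 0.442 -0.158]
side 0.71 [ 0.653 -0.175]
side 0.65 [0.523 0.234]
top 0.89 [ 0.641 -0.179]
top 0.64 [ 0.442 -0.152]
top 0.43 [0.775 0.141]
```

Emit:
apply_moves(plan=[[0.03, 0.008, 0, 0, 0], [0.03, 0.013, 0, 0, 0], [0.03, 0.013, 0, 0, 0], [0.03, -0.01, 0, 0, 0], [0.03, -0.015, 0, -0.03, 0], [0.03, -0.02, 0, -0.07, 0], [0.03, -0.04, 0.005, -0.1, 0], [0.03, -0.08, 0.01, -0.1, 0], [0.03, -0.12, 0.015, -0.1, 0], [0.03, -0.16, 0.02, -0.1, 0], [0.03, -0.2, 0.025, -0.1, 0], [0.03, -0.24, 0.03, -0.1, 0]])

```text
t: 5.98
tool_pos: [0.5975, -0.0258, 0.2809]
tool_rot: [2.03, 2.397, 0.0]
contact_force: [0.8, 0.7, 1.1]
opening: 0.0299
grip_force: 0.0
```

```bash
python3 g.py 0.659 -0.244 0.280 99.5 0.659 -0.244 0.178 99.5
python3 - <<'E'
from h import *
for k in ("side",):
  s=eyes.get_image(k)
  for x in eyes.tip_of("cap_a",s): print(k,round(x["confidence"],2),onplane(s,*x["point"],0).round(3)[:2])
E
```

```text
t 5.98 [ 0.5975 -0.0258  0.2809] head 99.5 tilt -1.0000 open 0.0299 [0.8 0.7 1.1] [-0.17  0.1   1.78  0.    1.26 -0.33]
shift [-0.2254  0.0247  0.001 ] roll -0.000
shift [-0.2254  0.0246  0.103 ] roll -0.000
side 0.96 [ 0.438 -0.157]
side 0.92 [ 0.647 -0.179]
side 0.74 [0.524 0.256]
```

Emit:
apply_moves(plan=[[0.03, -0.04, 0.01, 0, 0], [0.03, -0.08, 0.02, 0, 0], [0.03, -0.12, 0.025, 0, 0], [0.03, -0.16, 0.025, 0, 0], [0.03, -0.195, 0.025, 0, 0], [0.03, -0.22, 0.025, 0, 0], [0.03, -0.225, 0.025, 0.01, 0], [0.03, -0.225, 0.025, 0.04, 0], [0.03, -0.225, 0.025, 0.075, 0], [0.03, -0.225, 0.025, 0.095, 0], [0.03, -0.225, 0.025, 0.102, 0], [0.03, -0.225, 0.025, 0.102, 0]])

```text
t: 7.08
tool_pos: [0.6583, -0.2399, 0.176]
tool_rot: [-2.025, -2.395, 0.002]
contact_force: [0.5, -0.4, 1.2]
opening: 0.03
grip_force: 0.0
```

```bash
python3 g.py 0.580 0.225 0.178 99.5
python3 - <<'E'
from h import *
for k in ("top","side",):
  s=eyes.get_image(k)
  for x in eyes.tip_of("cap_a",s): print(k,round(x["confidence"],2),onplane(s,*x["point"],0).round(3)[:2])
E
```

```text
t 7.08 [ 0.6583 -0.2399  0.176 ] head 99.6 tilt -1.0000 open 0.0300 [ 0.5 -0.4  1.2] [-0.46  0.44  1.56  0.    1.15 -0.62]
shift [ 4.715e-01  0.000e+00 -4.000e-04] roll 0.001
top 0.75 [0.52  0.264]
top 0.5 [ 0.782 -0.064]
side 0.73 [ 0.445 -0.158]
side 0.69 [ 0.646 -0.182]
```

Emit:
apply_moves(plan=[[0.03, 0.008, 0, 0, 0], [0.03, 0.018, 0, 0, 0], [0.03, 0.028, 0, 0, 0], [0.03, 0.038, 0, 0, 0], [0.03, 0.052, 0, 0, 0], [0.03, 0.068, 0, 0, 0], [0.03, 0.086, 0, 0, 0], [0.03, 0.104, 0, 0, 0], [0.03, 0.122, 0, 0, 0], [0.03, 0.14, 0, 0, 0], [0.03, 0.158, 0, 0, 0], [0.03, 0.176, 0, 0, 0]])

```text
t: 8.28
tool_pos: [0.6295, -0.0657, 0.1786]
tool_rot: [-2.029, -2.398, 0.0]
contact_force: [-0.1, 0.0, -0.8]
opening: 0.0298
grip_force: 0.1
```

```bash
python3 g.py 0.587 0.192 0.178 99.5
python3 - <<'E'
from h import *
for k in ("side",):
  s=eyes.get_image(k)
  for x in eyes.tip_of("cap_a",s): print(k,round(x["confidence"],2),onplane(s,*x["point"],0).round(3)[:2])
E
```

```text
t 8.28 [ 0.6295 -0.0657  0.1786] head 99.5 tilt -1.0000 open 0.0298 [-0.1  0.  -0.8] [-0.22  0.3   1.74  0.    1.1  -0.39]
shift [0.2611 0.0008 0.0007] roll 0.001
side 0.88 [0.518 0.259]
side 0.69 [ 0.438 -0.158]
side 0.42 [ 0.623 -0.038]
```

Emit:
apply_moves(plan=[[0.03, 0.016, 0, 0, 0], [0.03, 0.034, 0, 0, 0], [0.03, 0.054, 0, 0, 0], [0.03, 0.076, 0, 0, 0], [0.03, 0.098, 0, 0, 0], [0.03, 0.12, 0, 0, 0], [0.03, 0.142, 0, 0, 0], [0.03, 0.164, 0, 0, 0], [0.03, 0.184, 0, 0, 0], [0.03, 0.204, 0, 0, 0], [0.03, 0.222, 0, 0, 0], [0.03, 0.236, 0, 0, 0]])

```text
t: 9.38
tool_pos: [0.5905, 0.1666, 0.1788]
tool_rot: [-2.029, -2.398, -0.0]
contact_force: [0.9, -0.4, -0.2]
opening: 0.0299
grip_force: 0.1
```

```bash
python3 g.py 0.587 0.192 0.178 99.5
python3 - <<'E'
from h import *
for k in ("side",):
  s=eyes.get_image(k)
  for x in eyes.tip_of("cap_a",s): print(k,round(x["confidence"],2),onplane(s,*x["point"],0).round(3)[:2])
E
```

```text
t 9.38 [0.5905 0.1666 0.1788] head 99.5 tilt -1.0000 open 0.0299 [ 0.9 -0.4 -0.2] [ 0.15  0.26  1.78  0.    1.09 -0.01]
shift [0.0256 0.0007 0.0008] roll 0.001
side 0.83 [0.516 0.255]
side 0.58 [ 0.443 -0.156]
side 0.45 [0.584 0.195]
```

Emit:
apply_moves(plan=[[0.03, 0.014, 0, 0, 0], [0.03, 0.024, 0, 0, 0], [0.03, 0.026, 0, 0, 0], [0.03, 0.015, 0, 0, 0], [0.03, 0, 0, 0, 0], [0.03, -0.005, 0, -0.035, 0], [0.03, -0.01, 0, -0.075, 0], [0.03, -0.02, 0, -0.1, 0.05], [0.03, -0.055, -0.02, -0.1, 0.15], [0.03, -0.09, -0.04, -0.1, 0.25], [0.03, -0.125, -0.06, -0.1, 0.35], [0.03, -0.16, -0.08, -0.1, 0.424]])

```text
t: 10.48
tool_pos: [0.5376, -0.0093, 0.279]
tool_rot: [2.493, 1.91, -0.0]
contact_force: [0.6, -0.4, 0.1]
opening: 0.0299
grip_force: 0.0
```

```bash
python3 g.py 0.4226 -0.224 0.28 75.2 0.4226 -0.224 0.178 75.2
python3 - <<'E'
from h import *
for k in ("side",):
  s=eyes.get_image(k)
  for x in eyes.tip_of("cap_a",s): print(k,round(x["confidence"],2),onplane(s,*x["point"],0).round(3)[:2])
E
```

```text
t 10.48 [ 0.5376 -0.0093  0.279 ] head 74.9 tilt -1.0000 open 0.0299 [ 0.6 -0.4  0.1] [-0.16 -0.04  1.93 -0.    1.26  0.11]
shift [-0.2372 -0.0551 -0.0009] roll -0.005
shift [-0.2372 -0.0552  0.1011] roll -0.005
side 0.69 [ 0.442 -0.158]
side 0.67 [0.52  0.251]
```

Emit:
apply_moves(plan=[[0.03, -0.038, -0.01, 0, 0], [0.03, -0.078, -0.02, 0, 0], [0.03, -0.118, -0.03, 0, 0], [0.03, -0.158, -0.04, 0, 0], [0.03, -0.195, -0.05, 0, 0], [0.03, -0.225, -0.054, 0, 0], [0.03, -0.235, -0.054, 0.01, 0], [0.03, -0.235, -0.054, 0.04, 0], [0.03, -0.235, -0.054, 0.075, 0], [0.03, -0.235, -0.054, 0.095, 0], [0.03, -0.235, -0.054, 0.1, 0], [0.03, -0.235, -0.054, 0.1, 0]])

```text
t: 11.58
tool_pos: [0.4255, -0.2191, 0.1765]
tool_rot: [-2.485, -1.914, 0.002]
contact_force: [0.6, -0.4, 0.2]
opening: 0.03
grip_force: 0.0
```

```bash
python3 g.py 0.4226 -0.224 0.178 75.2
python3 - <<'E'
from h import *
for k in ("side","top"):
  s=eyes.get_image(k)
  for x in eyes.tip_of("cap_a",s): print(k,round(x["confidence"],2),onplane(s,*x["point"],0).round(3)[:2])
cv2.imwrite("pics/t3.png",s["img"])
E
```

```text
t 11.58 [ 0.4255 -0.2191  0.1765] head 75.2 tilt -1.0000 open 0.0300 [ 0.6 -0.4  0.2] [-0.63 -0.03  2.11  0.    1.06 -0.37]
shift [-0.0055 -0.0016 -0.0015] roll 0.000
side 0.82 [0.517 0.255]
side 0.68 [0.579 0.23 ]
side 0.28 [ 0.671 -0.446]
top 0.59 [0.519 0.258]
top 0.59 [0.568 0.225]
top 0.47 [ 0.44  -0.162]
```

View pics/t3.png

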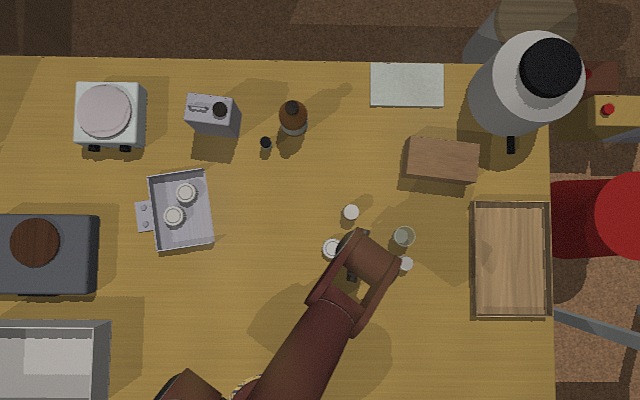

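Caps A (186,192) and B (173,215) are in the pan. The fingers stand behind C (333,249), and the bystanders are unmoved. Pushing C to a point in front of the mouth.

Emit:
apply_moves(plan=[[0.03, 0.008, 0, 0, 0], [0.03, 0.018, 0, 0, 0], [0.03, 0.028, 0, 0, 0], [0.03, 0.038, 0, 0, 0], [0.03, 0.052, 0, 0, 0], [0.03, 0.068, 0, 0, 0], [0.03, 0.086, 0, 0, 0], [0.03, 0.104, 0, 0, 0], [0.03, 0.122, 0, 0, 0], [0.03, 0.138, 0, 0, 0], [0.03, 0.152, 0, 0, 0], [0.03, 0.162, 0, 0, 0]])

```text
t: 12.78
tool_pos: [0.4679, -0.0609, 0.1788]
tool_rot: [-2.487, -1.919, -0.0]
contact_force: [-0.1, -0.6, -0.4]
opening: 0.0296
grip_force: 0.1
```

```bash
python3 g.py 0.499 0.064 0.178 75.2
python3 - <<'E'
from h import *
for k in ("side",):
  s=eyes.get_image(k)
  for x in eyes.tip_of("cap_a",s): print(k,round(x["confidence"],2),onplane(s,*x["point"],0).round(3)[:2])
E
```

```text
t 12.78 [ 0.4679 -0.0609  0.1788] head 75.3 tilt -1.0000 open 0.0296 [-0.1 -0.6 -0.4] [-0.29 -0.05  2.13  0.    1.07 -0.03]
shift [ 0.1287 -0.0016  0.0008] roll 0.002
side 0.61 [0.719 0.024]
side 0.53 [ 0.475 -0.026]
side 0.45 [0.575 0.213]
```

Emit:
apply_moves(plan=[[0.03, 0.014, 0, 0, 0], [0.03, 0.03, 0, 0, 0], [0.03, 0.048, 0, 0, 0], [0.03, 0.066, 0, 0, 0], [0.03, 0.084, 0, 0, 0], [0.03, 0.1, 0, 0, 0], [0.03, 0.114, 0, 0, 0], [0.03, 0.122, 0, 0, 0], [0.03, 0.124, 0, 0, 0], [0.03, 0.105, 0, 0, 0], [0.03, 0.085, 0, 0, 0], [0.03, 0.08, 0, 0, 0]])

```text
t: 13.88
tool_pos: [0.4876, 0.0126, 0.1785]
tool_rot: [2.49, 1.915, -0.002]
contact_force: [0.1, 0.7, -0.4]
opening: 0.0299
grip_force: 0.0
```

```bash
python3 g.py 0.515 0.043 0.178 99.5
python3 - <<'E'
from h import *
for k in ("side","top"):
  s=eyes.get_image(k)
  for x in eyes.tip_of("cap_a",s): print(k,round(x["confidence"],2),onplane(s,*x["point"],0).round(3)[:2])
E
```

```text
t 13.88 [0.4876 0.0126 0.1785] head 75.1 tilt -1.0000 open 0.0299 [ 0.1  0.7 -0.4] [-0.13 -0.01  2.09 -0.    1.06  0.13]
shift [0.0365 0.0187 0.0004] roll -0.425
side 0.63 [0.587 0.221]
side 0.37 [0.507 0.086]
top 0.94 [0.523 0.25 ]
top 0.55 [0.572 0.22 ]
```

Emit:
apply_moves(plan=[[0.03, 0, 0.008, 0, -0.1], [0.03, 0.005, 0.018, 0, -0.2], [0.03, 0.015, 0.0235, 0, -0.3], [0.03, 0.022, 0.0235, 0, -0.4], [0.03, 0.025, 0.0235, 0, -0.425], [0.03, 0.025, 0.0235, 0, -0.425]])

```text
t: 14.58
tool_pos: [0.5174, 0.0334, 0.1786]
tool_rot: [-2.028, -2.399, 0.0]
contact_force: [-0.8, -0.0, 0.8]
opening: 0.0301
grip_force: 0.0
```

```bash
python3 g.py 0.493 0.177 0.178 99.5
python3 - <<'E'
from h import *
for k in ("side","top"):
  s=eyes.get_image(k)
  for x in eyes.tip_of("cap_a",s): print(k,round(x["confidence"],2),onplane(s,*x["point"],0).round(3)[:2])
cv2.imwrite("pics/s4.png",eyes.get_image("side")["img"])
E
```

```text
t 14.58 [0.5174 0.0334 0.1786] head 99.6 tilt -1.0000 open 0.0301 [-0.8 -0.   0.8] [-0.08  0.06  2.02  0.    1.07 -0.25]
shift [ 0.1456 -0.0002  0.0007] roll 0.001
side 0.64 [0.527 0.264]
side 0.54 [0.512 0.092]
top 0.7 [0.523 0.255]
top 0.61 [0.575 0.214]
```

View pics/s4.png

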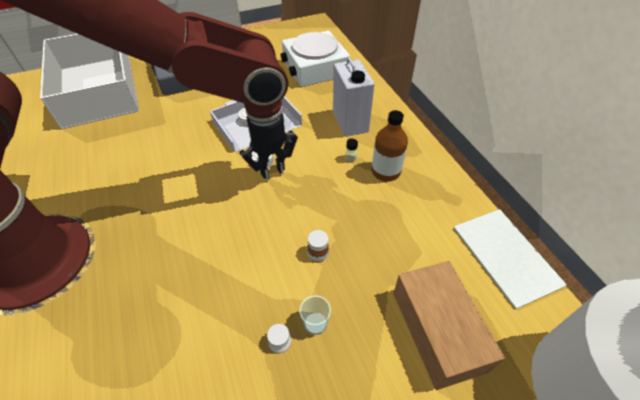

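Fingers are at (265,165), directly behind C and facing the mouth. Final push.

Emit:
apply_moves(plan=[[0.03, 0.008, 0, 0, 0], [0.03, 0.016, 0, 0, 0], [0.03, 0.024, 0, 0, 0], [0.03, 0.034, 0, 0, 0], [0.03, 0.048, 0, 0, 0], [0.03, 0.064, 0, 0, 0], [0.03, 0.08, 0, 0, 0], [0.03, 0.096, 0, 0, 0], [0.03, 0.11, 0, 0, 0], [0.03, 0.123, 0, 0, 0], [0.03, 0.133, 0, 0, 0], [0.03, 0.138, 0, 0, 0]])

```text
t: 15.83
tool_pos: [0.4938, 0.1702, 0.1787]
tool_rot: [-2.026, -2.401, -0.0]
contact_force: [0.3, -0.5, -0.2]
opening: 0.03
grip_force: 0.1
```

Emit:
apply_moves(plan=[[0.03, 0, 0, 0, 0], [0.03, -0.01, 0, 0, 0], [0.03, -0.025, 0, 0, 0], [0.03, -0.045, 0, -0.02, 0], [0.03, -0.08, 0, -0.04, 0], [0.03, -0.12, 0, -0.06, 0], [0.03, -0.16, 0, -0.08, 0], [0.03, -0.2, 0, -0.1, 0], [0.03, -0.24, 0, -0.13, 0], [0.03, -0.27, 0, -0.15, 0], [0.03, -0.28, 0, -0.15, 0], [0.03, -0.28, 0, -0.15, 0]])

```text
t: 16.83
tool_pos: [0.5417, -0.1125, 0.3325]
tool_rot: [2.031, 2.388, 0.002]
contact_force: [0.1, 0.8, -0.5]
opening: 0.0297
grip_force: 0.0
```

Run:
```python
from h import *
M=np.array([.5485,.1635]);X=np.array([.986,.165]);Y=np.array([-.165,.986])
for k in ("side","top"):
  s=eyes.get_image(k)
  for r in eyes.outline_of("cap_a",s):
    P=pts(s,r["region"]);P=P[(P[:,2]>.02)&(P[:,2]<.035)]
    if len(P)<20: continue
    c=(np.percentile(P[:,:2],2,0)+np.percentile(P[:,:2],98,0))/2
    print(k,round(r["confidence"],2),c.round(3),"z %.3f"%np.median(P[:,2]),"pan",((c-M)@X).round(3),((c-M)@Y).round(3))
  cv2.imwrite(f"pics/f_{k}.png",cv2.resize(s["img"][155:265,120:230] if k=="top" else s["img"][70:200,190:330],None,fx=4,fy=4,interpolation=cv2.INTER_CUBIC))
for n in "jar beaker pot vial".split(): print(n,[onplane(s,*x["point"],0).round(3)[:2] for x in eyes.tip_of(n,s)[:1]])
```

```text
side 0.75 [0.519 0.245] z 0.026 pan -0.015 0.085
side 0.71 [0.488 0.198] z 0.026 pan -0.054 0.044
top 0.77 [0.488 0.2  ] z 0.025 pan -0.053 0.046
top 0.68 [0.52  0.252] z 0.025 pan -0.014 0.092
top 0.63 [ 0.748 -0.061] z 0.026 pan 0.16 -0.254
top 0.55 [0.58  0.221] z 0.025 pan 0.041 0.052
jar [array([0.519, 0.261])]
beaker [array([ 0.466, -0.34 ])]
pot [array([ 0.411, -0.346])]
vial [array([0.71 , 0.016])]
```

View pics/f_top.png

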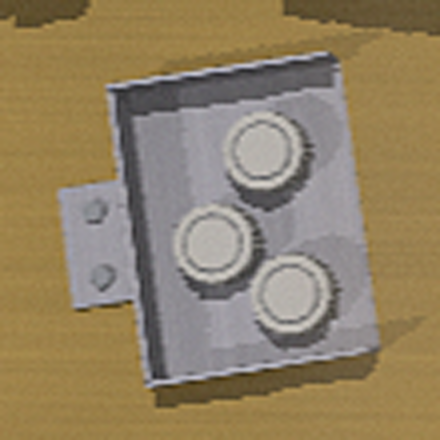

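View pics/f_side.png

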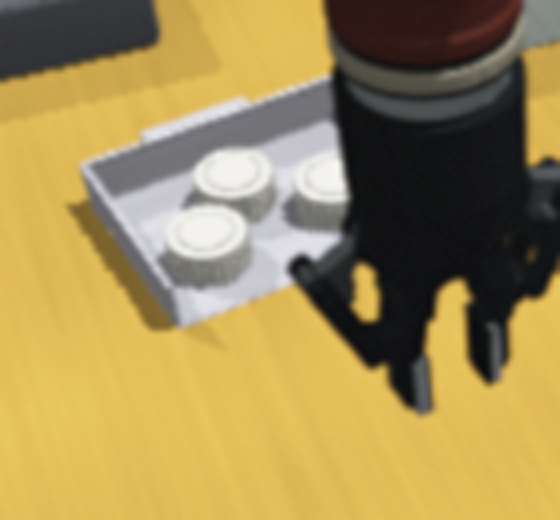

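All three caps lie flat and wholly inside: in the top crop they are at (262,150), (212,243) and (290,293), with the mouth edge near x=340–378. Their centres are 44 mm or more past the mouth, and the gripper touches nothing.

```bash
python3 -c "
from station import ctrl
print(ctrl.finish_job())"
```

```text
the job is handed in; nothing more can be done
None
```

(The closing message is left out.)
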